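# Load the spice grinder and hold its lid at pulse

### The arm

A 6-joint arm with a two-finger parallel gripper is mounted at the origin on a cart in front of the work surface, level with it; the furniture and walls round the work are solid. World frame = base frame: x ahead of the robot, y to its left, z up, the work surface at z = 0. Lengths are in m, angles in rad, forces in N, time in s.
With the tool pointing down it reaches from about 0.35 to 0.975 m from the base axis. Payload 4.9 kg.
Tool frame: the origin (TCP) lies at the very end of the fingers, on their centre line; the grasp point (between the pads) lies 19 mm behind it; z points along the fingers, y is the line along which they close (so a half turn about z gives the same grasp; the last joint's range is limited). The gripper opens to 85 mm and grips with 20 to 120 N. Pads are 22 mm wide; open, the fingers measure 114 mm over their backs; the gripper's body (76 mm by 85 mm) begins 54 mm behind the grasp point. The pads swing forward as they close: fully open they stand 13 mm farther back than shut.
Start: joints at [-1.284, 0.053, 1.613, -0, 1.476, -0.119], TCP at [0.247, -0.574, 0.231] pointing down, gripper open.
Joint ranges: [-3.01, 3.01], [-1.01, 2.22], [0.06, 2.58], [-1.02, 4.17], [0.09, 2.62], [-3.14, 3.14]. Speed limits (rad/s): [2.57, 2.57, 3.14, 3.14, 3.14, 3.14].

### API

Orientations are given as a rotation vector (axis times angle).
In Python, from station import get_obs, get_image, finish_job gives the robot as it stands. The module is installed in compiled form; this text tells all that it offers.
- The arm moves only by the tool carry_out, never from a script. Its argument "rows" is a list of rows, each a list of 7 numbers: the turn, a rotation vector about the tool's x, y, z as a fraction of full scale, then the shift along the tool's x, y, z as a fraction of full scale, then the closure, from -1 (fully open) to 1 (shut). A call has 1 to 5 rows; each row is the pose to reach, as a shift and turn from the pose commanded when the call began, along the tool's axes at that moment, turning the shorter way round; what a row does not reach only later rows make up. Full scale, the value 1, is 300 mm for a shift and pi rad for a turn. A row lasts 1/10 s, in which the tool goes at most 50 mm and 8.59 degrees, less where a joint would pass 70% of its speed; a pose out of reach is approached as far as the arm can. A call with a number of a shift or a turn outside -1 to 1 is refused whole. A call with a gripper value outside its range is refused whole. The fingers move at their own pace and stop on an object; "force" is the grip in N (left out, the last holds). Time passes only in rows, so rows that repeat a pose let the fingers close. It gives the time, the measured TCP pose, the force, the opening and the grip force at its end, in the units of the state.
- get_obs(): the state, without advancing time (a new reading comes with each control period).
- get_image(name): name is "side" or "top" or "wrist"; returns a dict with "img" (400x640x3 uint8, blue, green, red), "mtx" (3x3 intrinsics, pixels), "R" (3x3) and "t" (3): a world point X has camera coordinates R X + t. Camera axes: x right, y down, z forward; pixel columns grow to the right and rows downward; lengths in m; the calibration is good to about 2 mm. A picture is of the moment at which its call begins. There is no depth.
- finish_job(): hands the job in; it is judged then, once.
The state is a dict: "t": time; "q": joint angles; "dq": joint speeds; "effort": joint torques, N m; "tool_pos": TCP position; "tool_rot": TCP orientation; "contact_force": force on the tool from outside, world axes, zero at the start; "wrist_torque": the same for the moment, N m; "opening": finger opening in m; "grip_force": force on a finger pad.
Only numpy, scipy, OpenCV 4.12 (cv2) and the standard library are available. Lean on these libraries where they do the work, as an engineer would, in place of code of your own. Each camera call takes 0.05 s, during which the arm holds its last target. There are 200 camera calls.

### The job

Lower the steel grinding cartridge all the way into the well in the middle of the white spice grinder, then set the green lid on so that its two lugs drop through the gaps in the collar and it sits fully down. Twist the lid clockwise (seen from above) against the spring until its white pointers stand at the orange marks, half-way round and short of the lock click; never let it snap into the lock. Finish while gripping the lid and holding it there, without letting go, and leave the other things on the counter where they are.

Things in the scene. Friction and masses are not known exactly. Their poses are not given: they have to be found in the camera images.
- grinder: White round grinder base, 124 mm diameter, 90 mm high, fixed. Origin at the centre of its underside, z up. In the middle a round well, 33 mm wide, mouth at z = 75 mm, floor at z = 30 mm; around the mouth a flat ring-shaped seat at z = 75 mm, on which the lid's skirt stands when seated.
- well_mouth (a point): Centre of the mouth of the grinder's well, 75 mm above the grinder's underside; axes as the grinder's.
- collar (a point): Centre of the top of the grinder's steel bayonet collar, 90 mm above its underside; axes as the grinder's. Collar lip 6 mm thick, opening 73 mm wide, with two entry gaps centred on its own +x and -x (each 30 degrees wide; 86 mm across from gap to gap).
- pulse_mark (a point): Middle of one orange pulse mark on the grinder's white shoulder, 51 mm from the axis and 38 degrees clockwise (seen from above) from the +x gap; its twin is opposite. Black marks stand at the gaps, red lock marks 63 degrees clockwise from them. Each lid pointer should stop at the orange mark.
- pulse_ring (a joint): Turn (rad) of the sprung ring in the grinder: 0 at rest, grows as the seated lid turns clockwise. The lugs meet its dogs 0.14 rad past the middle of the gaps: lid turn = joint + 0.14. Spring 0.06 N m at 0, 0.12 at 0.6 rad; it turns the lid back if let go. Orange mark = 0.52. Lock click is felt from 0.73, snaps over at 0.86; stop at 1.01.
- lid: Green lid, 0.18 kg, 78 mm high, standing bar up. Origin at the centre of its skirt's lower edge. Skirt 69 mm diameter (67 in the lowest 8 mm), 17 mm high; cap above it 92 mm diameter, up to z = 48 mm; hollow, 60 mm wide, 42 mm deep. Two steel lugs (8 mm wide, 82 mm over both, z 1 to 7 mm) and two white pointers lie on its +x and -x; fits either way round.
- lid_grip (a point): Where to grip the lid from above: in the black bar on its cap, on the lid's axis, 70 mm above the skirt's lower edge and 22 mm above the cap. The bar is 44 mm long (lid's x), 18 mm wide (lid's y), 30 mm tall.
- cartridge_stem (a point): Where to grip the steel grinding cartridge from above: on the axis of its black round stem (14 mm diameter, 36 mm tall), 72 mm above its underside, 27 mm above its body. It stands upright; body 30 mm diameter, 45 mm high, foot chamfered to 24 mm; 81 mm high in all, 0.15 kg. Seated, the body is flush with the well mouth and the stem fits under the lid.
- board: Beech chopping board lying on the cold hob, 230 x 340 x 18 mm, fixed; lid and cartridge stand on it. Origin at the centre of its underside.
- salt: Bystander: white and glass salt jar, 65 mm wide, 94 mm high; origin at its underside.
- jar_green: Bystander: spice jar with green cap, 42 mm wide, 97 mm high; origin at its underside.
- jar_red: Bystander: spice jar with red cap, 44 mm wide, 105 mm high; origin at its underside.
- lemon: Bystander: lemon, 72 x 57 x 58 mm; origin at its underside.
- tin: Bystander: round food tin, 76 mm wide, 58 mm high; origin at its underside.
- garlic: Bystander: garlic bulb, 56 mm; origin at its underside.
Mind the look-alikes: they are no part of the job. Leave any pink look-alike of the part that bears cartridge_stem alone.

How it is judged:
On the way, in this order (a step that is already met when the one before it is completed fails the run):
1. the cartridge is fully down in the well (z of cartridge_stem in the frame of well_mouth below 0.03 m and horizontal distance between cartridge_stem and well_mouth below 0.005 m and angle between cartridge_stem's own z axis and vertical below 0.12 rad), for 0.2 s.
2. the lid sits fully down in the collar (z of lid_grip in the frame of well_mouth below 0.0735 m and horizontal distance between lid_grip and well_mouth below 0.006 m and angle between lid_grip's own z axis and vertical below 0.07 rad), for 0.2 s.
At the end, for the whole second after the job is handed in: The cartridge is down in the well (within 3 mm of fully seated), the lid sits in the collar (within 3.5 mm of fully down, upright within 4 degrees), the pulse ring is held between 0.37 and 0.67 rad (the orange mark, 0.52, give or take 0.15), and the fingers still grip the lid with more than 2 N (all of step 2 and z of cartridge_stem in the frame of well_mouth below 0.03 m and horizontal distance between cartridge_stem and well_mouth below 0.005 m and value of joint pulse_ring between 0.37 and 0.67 rad and contact force between the fingers and lid above 2 N); the arm keeps its last pose, push and grip.
It fails at once if the lid snaps into the lock (value of joint pulse_ring above 0.87 rad).
It fails at once if a bystander is moved by more than 30 mm (distance of any of salt, jar_green, jar_red, lemon, tin, garlic from where it was at the start of the episode above 0.03 m).
It also fails if it takes over 61 s, if anything falls off the work surface, if the arm or the gripper's body presses on something with over 40 N, if the wrist force passes 120 N, or if a joint passes its speed limit or range.

## Working session

There is one attempt and no reset: what is moved stays moved. The work goes in short steps, Python scripts to look and compute and a tool call to move; the robot and the scene stay as the last step left them, time stands still between calls to the robot, and variables do not carry over. Pictures are saved under pics/ and viewed, at most 12 in all, crops included, and the job is handed in when it is done.

Besides the shell and the picture viewer there is one more tool, called in YAML: its name, and indented under it one key for each argument. carry_out: Moves the arm, as the interface text tells. Shift numbers are shares of 300 mm and turn numbers shares of pi rad, none past 1 either way. Its arguments: {"type":"object","properties":{"rows":{"type":"array"},"force":{"type":"number"}},"required":["rows"]}

```bash
mkdir -p pics; python3 - <<'E'
from station import *
import cv2,json,numpy as np
o=get_obs();print({k:np.round(v,3).tolist() for k,v in o.items()})
for n in("top","side"):
    d=get_image(n);cv2.imwrite(f"pics/{n}0.png",d["img"]);np.savez(f"{n}0.npz",**d)
    print(n,d["mtx"].tolist(),np.round(-d["R"].T@d["t"],3),np.round(d["R"],3).tolist())
E
```

```text
{'t': 0.0, 'q': [-1.284, 0.053, 1.614, -0.0, 1.476, -0.119], 'dq': [0.001, -0.001, 0.0, -0.001, 0.001, 0.001], 'effort': [-0.001, -39.368, -37.018, -0.0, 0.007, -0.0], 'tool_pos': [0.247, -0.574, 0.23], 'tool_rot': [-3.075, -0.633, 0.0], 'contact_force': [-0.119, -0.299, 0.551], 'wrist_torque': [-0.065, -0.009, 0.007], 'grip_force': 0.0, 'opening': 0.085}
top [[375.78384930890434, 0.0, 319.11596942201106], [0.0, 375.78384930890434, 199.28483820329737], [0.0, 0.0, 1.0]] [ 0.463 -0.014  1.208] [[-0.002, -1.0, -0.024], [-0.996, 0.004, -0.092], [0.092, 0.023, -0.995]]
side [[462.5266180616673, 0.0, 316.6763721248789], [0.0, 462.5266180616673, 201.70220262068025], [0.0, 0.0, 1.0]] [0.57  1.038 0.878] [[-1.0, 0.022, 0.004], [0.011, 0.604, -0.797], [-0.02, -0.797, -0.604]]
```

View pics/top0.png

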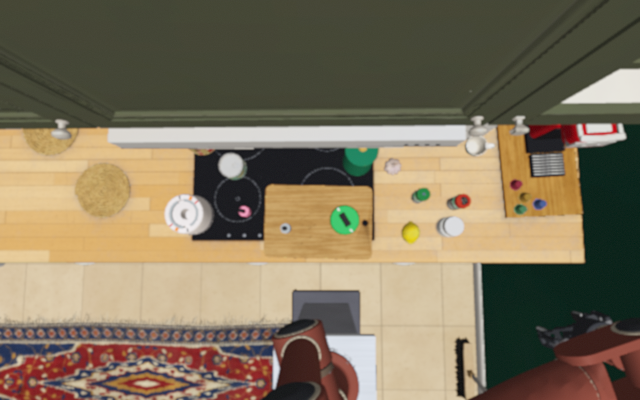

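View pics/side0.png

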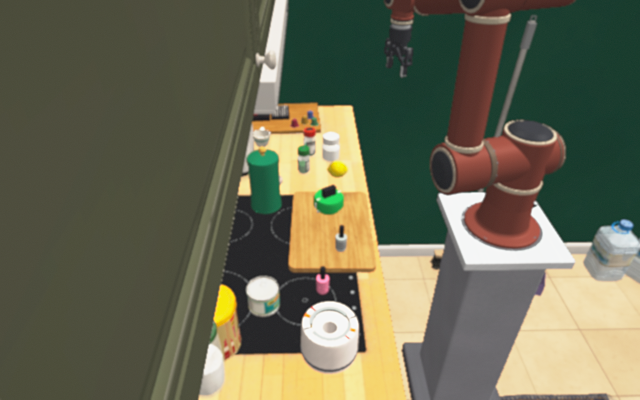

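The top view shows the grinder at (188,214), the lid with its bar at (345,220), and two cartridge-shaped objects. One is steel at (285,229) on the board and the other pink at (245,211) on the hob. The steel one on the board fits the description, and the pink one is the look-alike to leave alone. I'll confirm this in an enlarged crop.

```bash
cat > h.py <<'E'
import numpy as np,cv2
def load(n): return dict(np.load(n+".npz"))
def ray(d,u,v):
    c=-d["R"].T@d["t"]; r=d["R"].T@np.linalg.solve(d["mtx"],[u,v,1.]); return c,r
def onz(d,u,v,z):
    c,r=ray(d,u,v); return (c+r*(z-c[2])/r[2])
def proj(d,X):
    p=d["mtx"]@(d["R"]@np.asarray(X,float)+d["t"]); return p[:2]/p[2]
E
python3 - <<'E'
from h import *
t=load("top0");s=load("side0")
def crop(d,x,y,w,h,W=400,H=300): return cv2.resize(d["img"][y:y+h,x:x+w],(W,H),interpolation=cv2.INTER_CUBIC)
a=np.hstack([crop(t,148,184,80,60),crop(t,310,190,80,60)])
b=np.hstack([crop(t,225,190,80,60),crop(s,290,180,80,60)])
cv2.imwrite("pics/c1.png",np.vstack([a,b]))
a=np.hstack([crop(s,280,290,100,75)]);cv2.imwrite("pics/c2.png",cv2.resize(s["img"][180:375,260:400],(560,600)[:2],interpolation=cv2.INTER_CUBIC)[:600])
# masks
for n,d in(("top",t),("side",s)):
    hsv=cv2.cvtColor(d["img"],cv2.COLOR_BGR2HSV)
    for c,lo,hi in(("green",(45,120,60),(80,255,255)),("orange",(6,120,120),(22,255,255)),("pink",(150,70,120),(178,255,255)),("red",(0,140,80),(5,255,255))):
        k,l,st,ce=cv2.connectedComponentsWithStats(cv2.inRange(hsv,lo,hi))
        print(n,c,[(np.round(ce[i],1).tolist(),int(st[i,4]),st[i,:4].tolist()) for i in range(1,k) if 3<st[i,4]<2500 and ((n=="top" and 120<ce[i][1]<250 and 140<ce[i][0]<400) or (n=="side" and 270<ce[i][0]<370 and ce[i][1]>150))][:8])
E
```

```text
top green [([358.4, 160.9], 695, [344, 149, 33, 28]), ([343.8, 219.5], 537, [330, 206, 29, 28])]
top orange [([362.3, 149.3], 9, [360, 149, 6, 2]), ([209.5, 150.6], 8, [207, 150, 6, 2]), ([200.7, 153.3], 9, [199, 152, 4, 3]), ([161.8, 191.9], 863, [134, 172, 55, 39]), ([238.6, 240.1], 13, [233, 240, 12, 2]), ([253.5, 240.0], 4, [252, 240, 4, 1]), ([243.5, 249.7], 6, [242, 249, 4, 3])]
top pink [([244.7, 211.3], 101, [239, 206, 12, 11])]
top red []
side green [([329.1, 202.0], 495, [314, 190, 30, 24])]
side orange [([297.0, 151.0], 5, [297, 149, 1, 5]), ([296.9, 164.6], 10, [296, 161, 2, 9]), ([333.7, 173.0], 48, [327, 163, 19, 16]), ([333.0, 185.1], 14, [329, 184, 8, 5]), ([275.1, 298.7], 11, [273, 296, 5, 6]), ([306.1, 314.7], 18, [303, 313, 7, 4]), ([352.6, 329.7], 9, [351, 329, 4, 3]), ([284.7, 369.7], 683, [259, 353, 65, 47])]
side pink [([322.5, 283.5], 226, [316, 274, 14, 21])]
side red []
```

View pics/c1.png

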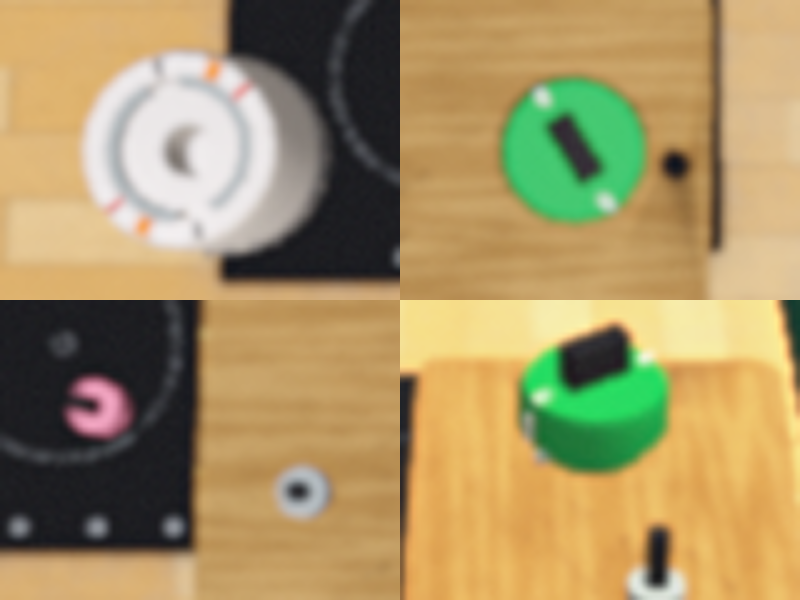

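View pics/c2.png

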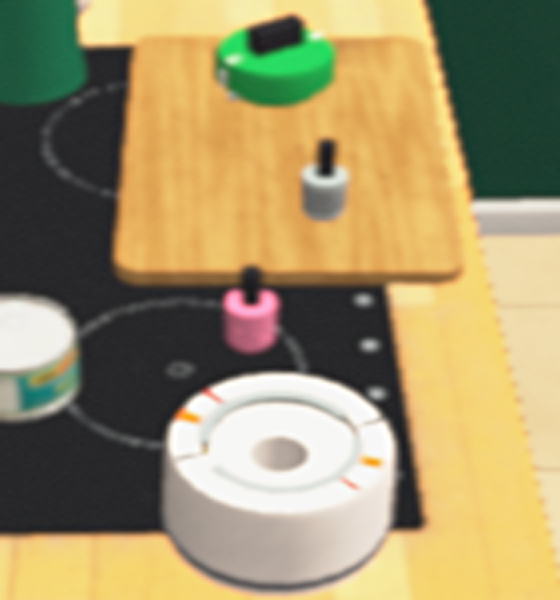

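The crop confirms it: the steel cartridge is on the board at top (285,228) and the pink look-alike is on the hob at (244,211). The grinder's marks are clear, black at (179.2,197.2) and (187.2,229.6), and orange at (190,197.6) and (176.2,228.8). The lid pointers are at (338,209) and (350.8,230.2).

```bash
python3 - <<'E'
from h import *
from station import get_obs
from scipy.spatial.transform import Rotation as Ro
t=load("top0");s=load("side0")
def tri(a,b):
    c1,r1=ray(t,*a);c2,r2=ray(s,*b);r1/=np.linalg.norm(r1);r2/=np.linalg.norm(r2)
    k=np.linalg.lstsq(np.c_[r1,-r2],c2-c1,rcond=None)[0];p,q=c1+k[0]*r1,c2+k[1]*r2
    return np.round((p+q)/2,4),round(np.linalg.norm(p-q),4)
P=lambda *a:np.round(onz(*a),4)
print("cart top",P(t,284,227.8,.099),P(t,285,228,.063),"side",P(s,341.1,226.7,.099))
print("tri stem tip",tri((284,227.8),(341.1,226.5)))
b=[P(t,179.2,197.2,.09),P(t,187.2,229.6,.09)];o=[P(t,190,197.6,.09),P(t,176.2,228.8,.09)]
for p in(b,o): print("grinder",(p[0]+p[1])/2,np.linalg.norm(p[0]-p[1]),"dir",np.degrees(np.arctan2(*(p[0]-p[1])[1::-1])))
print("side well",P(s,329.6,326.8,.075),"side orange",P(s,306.1,314.7,.09),P(s,352.6,329.7,.09))
l=[P(t,338,209,.066),P(t,350.8,230.2,.066)]
print("lid",(l[0]+l[1])/2,np.linalg.norm(l[0]-l[1]),"dir",np.degrees(np.arctan2(*(l[0]-l[1])[1::-1])), "side green",P(s,329.1,202,.05), "bar top",P(t,344.6,219.2,.096))
R=Ro.from_rotvec(get_obs()["tool_rot"]).as_matrix();print(np.round(R,3).tolist())
E
```

```text
cart top [0.482  0.1161 0.099 ] [0.482  0.1173 0.063 ] side [0.4828 0.1195 0.099 ]
tri stem tip (array([0.4823, 0.1164, 0.097 ]), np.float64(0.0005))
grinder [0.5261  0.42105 0.09   ] 0.10115359608041623 dir 15.6575189314897
grinder [0.52665 0.4212  0.09   ] 0.10141562995909457 dir -22.49383529648583
side well [0.5256 0.4182 0.075 ] side orange [0.5752 0.3974 0.09  ] [0.4792 0.4381 0.09  ]
lid [ 0.50705 -0.06335  0.066  ] 0.07484236768034536 dir 30.77994852075234 side green [ 0.5056 -0.052   0.05  ] bar top [ 0.507  -0.0627  0.096 ]
[[0.919, 0.395, -0.001], [0.395, -0.919, 0.002], [0.0, -0.002, -1.0]]
```

carry_out:
  rows:
    - [0, 0, 0, 0.54, -0.6, 0, -1]
    - [0, 0, 0, 0.54, -0.6, 0, -1]
    - [0, 0, 0, 0.54, -0.6, 0, -1]
    - [0, 0, 0, 0.54, -0.6, 0, -1]
    - [0, 0, 0, 0.54, -0.6, 0, -1]

```text
t: 0.6
tool_pos: [0.3247, -0.3424, 0.2306]
tool_rot: [-3.076, -0.633, -0.0]
contact_force: [0.5, 0.2, 0.1]
opening: 0.085
grip_force: 0.0
```

carry_out:
  rows:
    - [0, 0, 0, 0.54, -0.6, 0, -1]
    - [0, 0, 0, 0.54, -0.6, 0, -1]
    - [0, 0, 0, 0.54, -0.6, 0, -1]
    - [0, 0, 0, 0.54, -0.6, 0, -1]
    - [0, 0, 0, 0.54, -0.6, 0, -1]

```text
t: 1.1
tool_pos: [0.4023, -0.1132, 0.231]
tool_rot: [-3.077, -0.634, -0.0]
contact_force: [0.9, -0.4, 0.0]
opening: 0.0853
grip_force: 0.0
```

carry_out:
  rows:
    - [0, 0, 0, 0.54, -0.6, 0, -1]
    - [0, 0, 0, 0.54, -0.6, 0, -1]
    - [0, 0, 0, 0.54, -0.6, 0, -1]
    - [0, 0, 0, 0.54, -0.6, 0, -1]
    - [0, 0, 0, 0.54, -0.6, 0, -1]

```text
t: 1.6
tool_pos: [0.48, 0.1164, 0.2309]
tool_rot: [-3.077, -0.635, 0.0]
contact_force: [0.2, -0.7, 1.5]
opening: 0.085
grip_force: 0.0
```

```bash
python3 - <<'E'
from h import *
from station import *
d=get_image("wrist");cv2.imwrite("pics/w1.png",d["img"]);np.savez("w1.npz",**d)
o=get_obs();print(o["t"],o["tool_pos"],o["tool_rot"],o["contact_force"])
for p in([.482,.1165,.099],[.482,.1165,.063]):print(proj(d,p))
E
```

```text
1.65 [0.48092261 0.12079412 0.23081577] [-3.07111170e+00 -6.40337906e-01 -1.82223178e-03] [-2.9995857   0.95933227  0.25504956]
[319.90812635 181.58118872]
[319.914894   171.83116193]
```

View pics/w1.png

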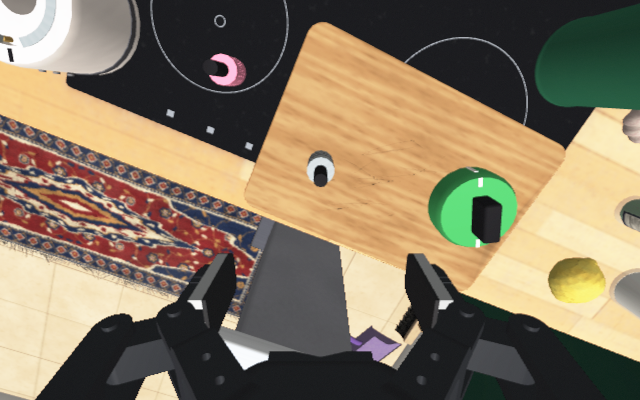

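The wrist view shows the steel stem tip at (321,184) and the body at (321,170). That is within about 2 px of the projection, so the position holds. I'll go down most of the way.

carry_out:
  rows:
    - [0, 0, 0, 0, 0, 0.1, -1]
    - [0, 0, 0, 0, 0, 0.2, -1]
    - [0, 0, 0, 0, 0, 0.3, -1]
    - [0, 0, 0, 0, 0, 0.3, -1]
    - [0, 0, 0, 0, 0, 0.3, -1]

```text
t: 2.15
tool_pos: [0.4797, 0.1137, 0.1411]
tool_rot: [-3.077, -0.633, 0.002]
contact_force: [0.7, -0.1, 0.7]
opening: 0.0854
grip_force: 0.0
```

```bash
python3 - <<'E'
from h import *
from station import *
from scipy.spatial.transform import Rotation as Ro
d=get_image("wrist");np.savez("w2.npz",**d);o=get_obs()
R=Ro.from_rotvec(o["tool_rot"]).as_matrix();print(o["t"],o["tool_pos"],R.round(3).tolist())
g=cv2.cvtColor(d["img"],cv2.COLOR_BGR2GRAY)
q=proj(d,[.482,.1165,.099]);print(q);u,v=map(int,q)
m=(g<60).astype(np.uint8);sub=m[v-40:v+30,u-40:u+40];k,l,st,ce=cv2.connectedComponentsWithStats(sub)
print([(ce[i]+[u-40,v-40],st[i]) for i in range(1,k) if st[i,4]>20])
cv2.imwrite("pics/w2.png",d["img"][80:330,150:490])
print("delta tool",R.T@(np.array([.482,.1165,.071])-o["tool_pos"])/.3)
E
```

```text
2.2 [0.48072386 0.11373049 0.14255572] [[0.919, 0.395, 0.001], [0.395, -0.919, 0.0], [0.001, 0.0, -1.0]]
[316.40996801 218.32107875]
[(array([316.92641509, 207.96603774]), array([ 32,  13,  19,  34, 530], dtype=int32))]
delta tool [ 0.0072308  -0.00690993  0.23852596]
```

View pics/w2.png

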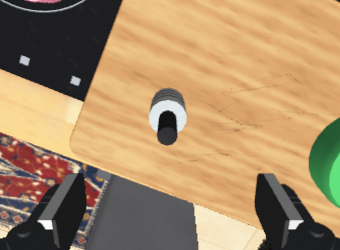

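The stem tip is at about (317,215), against a predicted (316,218), so the error is about 1 mm. I'll go down and grip.

carry_out:
  rows:
    - [0, 0, 0, 0.01, -0.008, 0.1, -1]
    - [0, 0, 0, 0.01, -0.008, 0.2, -1]
    - [0, 0, 0, 0.01, -0.008, 0.235, -1]
    - [0, 0, 0, 0.01, -0.008, 0.235, -1]
    - [0, 0, 0, 0.01, -0.008, 0.235, 1]
  force: 50

```text
t: 2.7
tool_pos: [0.4833, 0.1172, 0.0728]
tool_rot: [3.077, 0.633, 0.005]
contact_force: [0.3, 0.2, 0.4]
opening: 0.0732
grip_force: 0.0
```

carry_out:
  rows:
    - [0, 0, 0, 0, 0, 0, 1]
    - [0, 0, 0, 0, 0, 0, 1]
    - [0, 0, 0, 0, 0, 0, 1]
    - [0, 0, 0, 0, 0, 0, 1]
    - [0, 0, 0, 0, 0, 0, 1]

```text
t: 3.2
tool_pos: [0.4824, 0.1172, 0.0715]
tool_rot: [3.077, 0.633, 0.002]
contact_force: [-0.2, 0.2, 3.2]
opening: 0.0125
grip_force: 48.7
```

carry_out:
  rows:
    - [0, 0, 0, 0, 0, 0, 1]
    - [0, 0, 0, 0, 0, 0, 1]
    - [0, 0, 0, 0, 0, 0, 1]
    - [0, 0, 0, 0, 0, 0, 1]
    - [0, 0, 0, 0, 0, 0, 1]

```text
t: 3.7
tool_pos: [0.4824, 0.1173, 0.0715]
tool_rot: [3.077, 0.633, 0.002]
contact_force: [-0.1, 0.6, 5.7]
opening: 0.0124
grip_force: 48.7
```

carry_out:
  rows:
    - [0, 0, 0, 0, 0, -0.05, 1]
    - [0, 0, 0, 0, 0, -0.15, 1]
    - [0, 0, 0, 0, 0, -0.3, 1]
    - [0, 0, 0, 0, 0, -0.45, 1]
    - [0, 0, 0, 0, 0, -0.45, 1]

```text
t: 4.2
tool_pos: [0.4856, 0.1175, 0.2141]
tool_rot: [3.075, 0.633, 0.021]
contact_force: [1.2, -0.4, -0.8]
opening: 0.0123
grip_force: 48.7
```

carry_out:
  rows:
    - [0, 0, 0, 0.05, -0.08, 0, 1]
    - [0, 0, 0, 0.12, -0.2, 0, 1]
    - [0, 0, 0, 0.19, -0.31, 0, 1]
    - [0, 0, 0, 0.27, -0.44, 0, 1]
    - [0, 0, 0, 0.27, -0.44, 0, 1]

```text
t: 4.7
tool_pos: [0.5034, 0.2743, 0.2046]
tool_rot: [-3.074, -0.64, 0.003]
contact_force: [-0.3, -0.8, -1.9]
opening: 0.0121
grip_force: 49.1
```

carry_out:
  rows:
    - [0, 0, 0, 0.07, -0.11, 0, 1]
    - [0, 0, 0, 0.14, -0.22, 0, 1]
    - [0, 0, 0, 0.2, -0.33, 0, 1]
    - [0, 0, 0, 0.26, -0.43, 0, 1]
    - [0, 0, 0, 0.26, -0.43, 0, 1]

```text
t: 5.2
tool_pos: [0.5241, 0.4223, 0.2043]
tool_rot: [-3.076, -0.638, 0.003]
contact_force: [0.0, -0.7, -1.8]
opening: 0.0126
grip_force: 49.3
```

```bash
python3 - <<'E'
from h import *
from station import *
from scipy.spatial.transform import Rotation as Ro
d=get_image("wrist");d=get_image("wrist");np.savez("w3.npz",**d);o=get_obs()
R=Ro.from_rotvec(o["tool_rot"]).as_matrix();print(o["t"],o["tool_pos"],o["contact_force"],R.round(3).tolist(),o["opening"])
print("well",proj(d,[.5263,.4205,.075]),"tip",proj(d,o["tool_pos"]),"cart foot",proj(d,o["tool_pos"]-[0,0,.053]))
for a in(15.66,195.66):
  for da,n in((0,"black"),(-38,"orange"),(-63,"red")):
    r=np.radians(a+da);print(n,proj(d,[.5263+.051*np.cos(r),.4205+.051*np.sin(r),.09]).round(1))
a=d["img"]; cv2.imwrite("pics/w3.png",a)
print("delta tool",R.T@(np.array([.5263,.4205,.083])-o["tool_pos"])/.3)
E
```

```text
5.3 [0.52433343 0.41929244 0.20448771] [ 0.08160821 -0.73898707 -1.47800998] [[0.918, 0.396, -0.002], [0.396, -0.918, -0.002], [-0.003, 0.001, -1.0]] 0.012510153844648745
well [319.85008014 181.92639378] tip [320.60238095 256.14622558] cart foot [320.37983318 216.67150721]
black [327.9 129.8]
orange [362.3 147.4]
red [374.5 168.6]
black [312.7 237.2]
orange [281.  222.9]
red [267.4 204.3]
delta tool [ 0.00866456 -0.00154987  0.40493643]
```

View pics/w3.png

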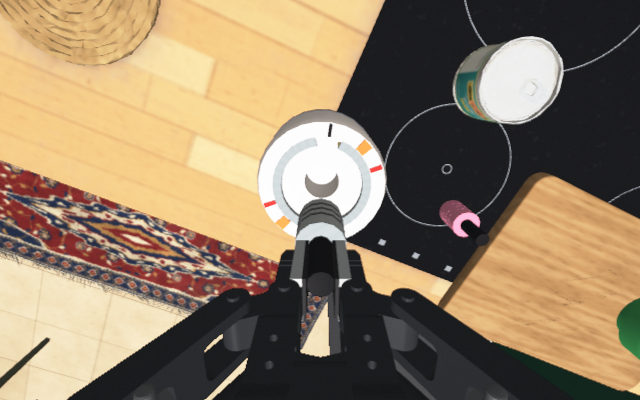

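The well mouth is at (321,181), the black mark at (330,130), and the orange marks at (364,148) and (283,223). That is about 1.9 px to the right of the projection, so I'll correct by about 1 mm along tool y and go down.

carry_out:
  rows:
    - [0, 0, 0, 0.009, 0.002, 0.08, 1]
    - [0, 0, 0, 0.009, 0.002, 0.16, 1]
    - [0, 0, 0, 0.009, 0.002, 0.21, 1]
    - [0, 0, 0, 0.009, 0.002, 0.21, 1]
    - [0, 0, 0, 0.009, 0.002, 0.21, 1]

```text
t: 5.8
tool_pos: [0.5278, 0.4196, 0.143]
tool_rot: [3.077, 0.632, -0.0]
contact_force: [0.6, 0.2, -1.1]
opening: 0.0124
grip_force: 49.3
```

carry_out:
  rows:
    - [0, 0, 0, 0, 0, 0.02, 1]
    - [0, 0, 0, 0, 0, 0.04, 1]
    - [0, 0, 0, 0, 0, 0.06, 1]
    - [0, 0, 0, 0, 0, 0.075, 1]
    - [0, 0, 0, 0, 0, 0.075, 1]

```text
t: 6.3
tool_pos: [0.527, 0.4199, 0.119]
tool_rot: [3.076, 0.633, -0.003]
contact_force: [0.9, 0.4, -1.4]
opening: 0.0124
grip_force: 49.3
```

Underside is now about 9 mm below the mouth and it is moving freely. Continuing down.

carry_out:
  rows:
    - [0, 0, 0, 0, 0, 0.025, 1]
    - [0, 0, 0, 0, 0, 0.05, 1]
    - [0, 0, 0, 0, 0, 0.075, 1]
    - [0, 0, 0, 0, 0, 0.1, 1]
    - [0, 0, 0, 0, 0, 0.1, 1]

```text
t: 6.8
tool_pos: [0.5268, 0.4196, 0.0882]
tool_rot: [3.076, 0.633, -0.004]
contact_force: [-0.5, -0.1, -1.6]
opening: 0.0121
grip_force: 49.4
```

carry_out:
  rows:
    - [0, 0, 0, 0, 0, 0.008, 1]
    - [0, 0, 0, 0, 0, 0.014, 1]
    - [0, 0, 0, 0, 0, 0.018, 1]
    - [0, 0, 0, 0, 0, 0.018, 1]
    - [0, 0, 0, 0, 0, 0.018, 1]

```text
t: 7.3
tool_pos: [0.5278, 0.4203, 0.085]
tool_rot: [-3.077, -0.633, -0.0]
contact_force: [0.8, 0.2, -0.8]
opening: 0.0121
grip_force: 49.4
```

carry_out:
  rows:
    - [0, 0, 0, 0, 0, 0.005, 1]
    - [0, 0, 0, 0, 0, 0.008, 1]
    - [0, 0, 0, 0, 0, 0.008, 1]
    - [0, 0, 0, 0, 0, 0.008, 0.35]
    - [0, 0, 0, 0, 0, 0.008, 0.35]

```text
t: 7.8
tool_pos: [0.5279, 0.4203, 0.0825]
tool_rot: [-3.077, -0.633, -0.001]
contact_force: [0.3, 0.5, -0.4]
opening: 0.028
grip_force: 0.0
```

carry_out:
  rows:
    - [0, 0, 0, 0, 0, 0, 0.35]
    - [0, 0, 0, 0, 0, 0, 0.35]
    - [0, 0, 0, 0, 0, 0, 0.35]
    - [0, 0, 0, 0, 0, 0, 0.35]
    - [0, 0, 0, 0, 0, 0, 0.35]

```text
t: 8.3
tool_pos: [0.5277, 0.4202, 0.0825]
tool_rot: [-3.077, -0.633, -0.0]
contact_force: [-0.8, 0.6, -0.5]
opening: 0.0277
grip_force: 0.0
```

carry_out:
  rows:
    - [0, 0, 0, 0, 0, -0.05, 0.35]
    - [0, 0, 0, 0, 0, -0.15, 0.35]
    - [0, 0, 0, 0, 0, -0.3, 0.35]
    - [0, 0, 0, 0, 0, -0.43, 0]
    - [0, 0, 0, 0, 0, -0.43, -1]

```text
t: 8.8
tool_pos: [0.5311, 0.4225, 0.2221]
tool_rot: [-3.072, -0.632, -0.023]
contact_force: [1.1, -0.4, 1.6]
opening: 0.0558
grip_force: 0.0
```

```bash
python3 - <<'E'
from h import *
from station import *
d=get_image("wrist");d=get_image("wrist");np.savez("w4.npz",**d);o=get_obs();print(o["tool_pos"],o["tool_rot"])
print("well",proj(d,[.5263,.4205,.075]),"stem tip seated",proj(d,[.5263,.4205,.111]))
for a in(15.66,195.66):
  for da,n in((0,"black"),(-38,"orange"),(-63,"red")):
    r=np.radians(a+da);print(n,proj(d,[.5263+.051*np.cos(r),.4205+.051*np.sin(r),.09]).round(1))
hsv=cv2.cvtColor(d["img"],cv2.COLOR_BGR2HSV)
k,l,st,ce=cv2.connectedComponentsWithStats(cv2.inRange(hsv,(8,150,150),(22,255,255)));print([(ce[i].round(1),st[i,4]) for i in range(1,k) if st[i,4]>10 and 240<ce[i][0]<400 and 90<ce[i][1]<260])
cv2.imwrite("pics/w4.png",cv2.resize(d["img"][100:280,220:420],(800,720)[:2],interpolation=cv2.INTER_CUBIC)[:600])
E
```

```text
[0.5285662  0.42085671 0.21472412] [-3.07546638 -0.63279227 -0.00696064]
well [319.13295117 185.05384732] stem tip seated [318.96752753 196.8879885 ]
black [326.5 136. ]
orange [358.9 152.4]
red [370.6 172.4]
black [312.4 237.5]
orange [282.3 224. ]
red [269.5 206.3]
[(array([360.3, 152.3]), np.int32(94)), (array([284., 223.]), np.int32(72))]
```

View pics/w4.png

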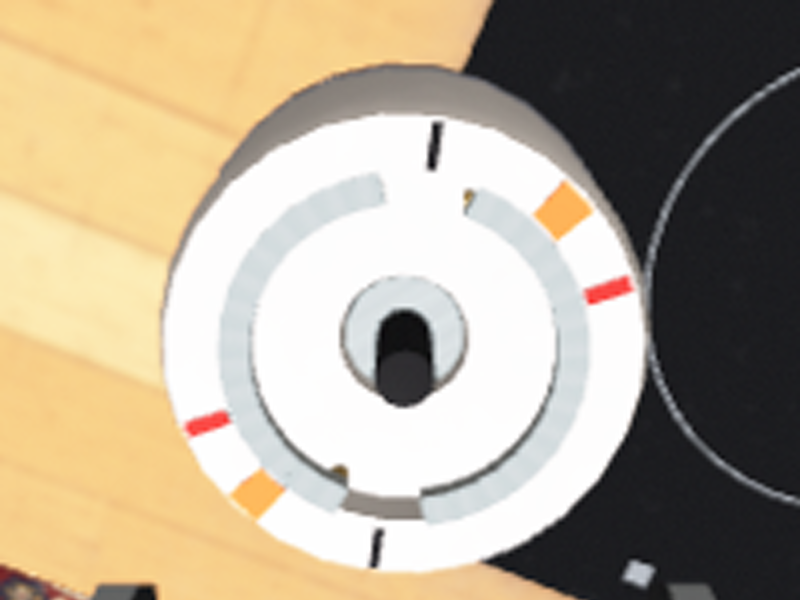

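The cartridge is seated, with its body flush and centred at about (321,185) in the full image. The gaps are clear and the black marks match the projection. Next I'll move over the lid.

carry_out:
  rows:
    - [0, 0, 0, -0.352, 0.727, 0, -1]
    - [0, 0, 0, -0.352, 0.727, 0, -1]
    - [0, 0, 0, -0.352, 0.727, 0, -1]
    - [0, 0, 0, -0.352, 0.727, 0, -1]
    - [0, 0, 0, -0.352, 0.727, 0, -1]

```text
t: 9.4
tool_pos: [0.5152, 0.1758, 0.2095]
tool_rot: [3.077, 0.632, -0.006]
contact_force: [0.4, 0.4, 0.0]
opening: 0.0854
grip_force: 0.0
```

carry_out:
  rows:
    - [0, 0, -0.0417, -0.352, 0.727, 0, -1]
    - [0, 0, -0.0417, -0.352, 0.727, 0, -1]
    - [0, 0, -0.0417, -0.352, 0.727, 0, -1]
    - [0, 0, -0.0417, -0.352, 0.727, 0, -1]
    - [0, 0, -0.0417, -0.352, 0.727, 0, -1]

```text
t: 9.9
tool_pos: [0.5043, -0.0659, 0.2098]
tool_rot: [-3.028, -0.831, 0.004]
contact_force: [0.8, -0.2, -0.7]
opening: 0.0855
grip_force: 0.0
```

carry_out:
  rows:
    - [0, 0, 0, 0, 0, 0, -1]
    - [0, 0, 0, 0, 0, 0, -1]
    - [0, 0, 0, 0, 0, 0, -1]

```text
t: 10.2
tool_pos: [0.5053, -0.0629, 0.2105]
tool_rot: [-3.027, -0.834, 0.002]
contact_force: [-0.2, -0.1, -0.6]
opening: 0.0856
grip_force: 0.0
```

```bash
python3 - <<'E'
from h import *
from station import *
from scipy.spatial.transform import Rotation as Ro
d=get_image("wrist");d=get_image("wrist");np.savez("w5.npz",**d);o=get_obs()
R=Ro.from_rotvec(o["tool_rot"]).as_matrix();print(o["t"],o["tool_pos"],np.degrees(np.arctan2(R[1,0],R[0,0])),R[2].round(4))
L=np.array([.507,-.063,0]);a=np.radians(30.8)
q=proj(d,L+[0,0,.096]);print("bar",q,[proj(d,L+[s*.04*np.cos(a),s*.04*np.sin(a),.066]).round(1) for s in(1,-1)])
g=d["img"];hsv=cv2.cvtColor(g,cv2.COLOR_BGR2HSV)
gm=cv2.inRange(hsv,(45,120,60),(80,255,255));gm[:, :180]=0;gm[:,460:]=0
k,l,st,ce=cv2.connectedComponentsWithStats(gm);print([(ce[i].round(1),st[i]) for i in range(1,k) if st[i,4]>200])
i=1+np.argmax(st[1:,4]);hull=cv2.convexHull(np.argwhere(l==i)[:,::-1].astype(np.int32))
hm=np.zeros(gm.shape,np.uint8);cv2.fillConvexPoly(hm,hull,255)
for n,m in(("dark",(hsv[...,2]<70)),("white",(hsv[...,1]<90)&(hsv[...,2]>150))):
    k,l2,s2,c2=cv2.connectedComponentsWithStats((m&(hm>0)).astype(np.uint8))
    for j in range(1,k):
        if s2[j,4]>15: print(n,c2[j].round(1),s2[j],cv2.minAreaRect(np.argwhere(l2==j)[:,::-1].astype(np.float32)))
x,y=map(int,q);cv2.imwrite("pics/w5.png",cv2.resize(g[y-90:y+60,x-100:x+100],(800,600),interpolation=cv2.INTER_CUBIC))
E
```

```text
10.3 [ 0.5056397  -0.06250787  0.21094881] 30.875744755362643 [-5.e-04 -9.e-04 -1.e+00]
bar [320.5727485  187.72689346] [array([320.6, 138. ]), array([320.5, 215.4])]
[(array([437.1,  38.9]), array([ 409,    0,   51,   78, 3320], dtype=int32)), (array([322.4, 170.6]), array([ 279,  129,   88,   87, 4997], dtype=int32))]
dark [322.5 182.1] [314 157  18  51 906] ((322.5, 182.0), (50.0, 17.0), 90.0)
white [322.5 139.9] [320 135   6  11  65] ((322.5, 140.0), (10.0, 5.0), 90.0)
white [322.  211.5] [320 208   5   8  40] ((322.0, 211.5), (7.0, 4.0), 90.0)
```

View pics/w5.png

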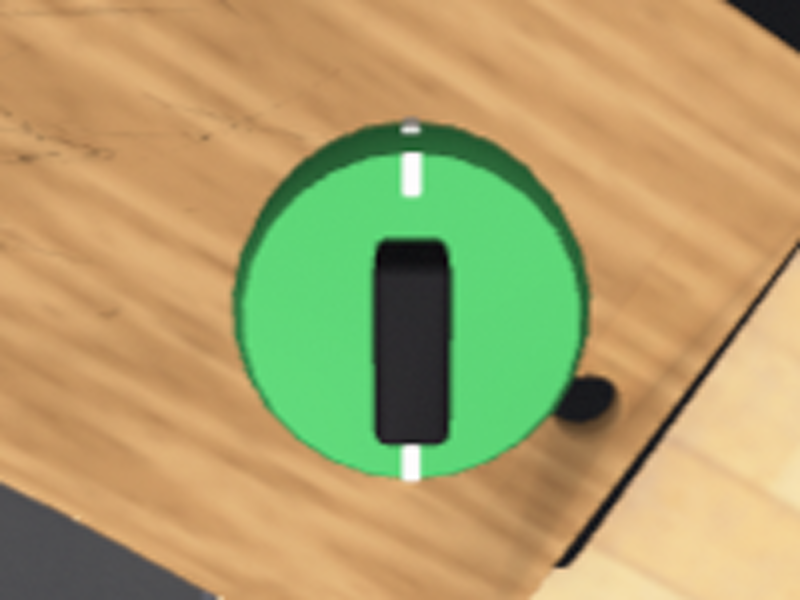

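The bar is vertical in the image, so the angle is aligned. It sits at column 322.3 against a predicted 320.6, and the bar top is centred on row 187. I'll shift 2 mm, go down and grip.

carry_out:
  rows:
    - [0, 0, 0, 0.006, 0.008, 0.1, -1]
    - [0, 0, 0, 0.006, 0.008, 0.2, -1]
    - [0, 0, 0, 0.006, 0.008, 0.3, -1]
    - [0, 0, 0, 0.006, 0.008, 0.38, -1]
    - [0, 0, 0, 0.006, 0.008, 0.43, -1]

```text
t: 10.8
tool_pos: [0.5074, -0.0634, 0.0801]
tool_rot: [-3.026, -0.836, 0.004]
contact_force: [-0.1, 0.6, 0.6]
opening: 0.0856
grip_force: 0.0
```

carry_out:
  rows:
    - [0, 0, 0, 0, 0, 0.02, -1]
    - [0, 0, 0, 0, 0, 0.035, -1]
    - [0, 0, 0, 0, 0, 0.035, 0]
    - [0, 0, 0, 0, 0, 0.035, 0.3]
    - [0, 0, 0, 0, 0, 0.035, 0.5]
  force: 80

```text
t: 11.3
tool_pos: [0.5094, -0.0653, 0.0732]
tool_rot: [3.028, 0.833, 0.003]
contact_force: [0.1, 0.2, -0.2]
opening: 0.044
grip_force: 0.0
```

carry_out:
  rows:
    - [0, 0, 0, 0, 0, 0, 1]
    - [0, 0, 0, 0, 0, 0, 1]
    - [0, 0, 0, 0, 0, 0, 1]
    - [0, 0, 0, 0, 0, 0, 1]
    - [0, 0, 0, 0, 0, 0, 1]

```text
t: 11.8
tool_pos: [0.5088, -0.065, 0.0725]
tool_rot: [3.029, 0.833, 0.001]
contact_force: [-2.2, 1.9, 3.4]
opening: 0.0167
grip_force: 80.4
```

```bash
python3 - <<'E'
from station import *
o=get_obs();print({k:o[k] for k in("t","tool_pos","tool_rot","contact_force","wrist_torque","opening","grip_force")})
E
```

```text
{'t': 11.8, 'tool_pos': array([ 0.50883836, -0.06501714,  0.07249662]), 'tool_rot': array([3.02905084e+00, 8.33090965e-01, 7.76250510e-04]), 'contact_force': array([-2.18430833,  1.87340822,  3.40805326]), 'wrist_torque': array([ 0.16390283,  0.18863501, -0.01283635]), 'opening': 0.016669265490627503, 'grip_force': 80.3513753414154}
```

carry_out:
  rows:
    - [0, 0, 0, 0, 0, -0.05, 1]
    - [0, 0, 0, 0, 0, -0.15, 1]
    - [0, 0, 0, 0, 0, -0.3, 1]
    - [0, 0, 0, 0, 0, -0.42, 1]
    - [0, 0, 0, 0, 0, -0.47, 1]

```text
t: 12.3
tool_pos: [0.5103, -0.0657, 0.2179]
tool_rot: [3.025, 0.832, 0.01]
contact_force: [0.1, -0.5, -1.5]
opening: 0.0164
grip_force: 79.6
```

carry_out:
  rows:
    - [0, 0, 0, 0.08, -0.12, 0, 1]
    - [0, 0, 0, 0.17, -0.26, 0, 1]
    - [0, 0, 0, 0.26, -0.4, 0, 1]
    - [0, 0, 0, 0.35, -0.54, 0, 1]
    - [0, 0, 0, 0.44, -0.678, 0, 1]

```text
t: 12.8
tool_pos: [0.5169, 0.1789, 0.2116]
tool_rot: [3.029, 0.833, -0.003]
contact_force: [1.3, -0.4, -1.3]
opening: 0.0166
grip_force: 79.5
```

carry_out:
  rows:
    - [0, 0, 0.02, 0.09, -0.14, 0, 1]
    - [0, 0, 0.04, 0.18, -0.28, 0, 1]
    - [0, 0, 0.06, 0.28, -0.43, 0, 1]
    - [0, 0, 0.08, 0.37, -0.57, 0, 1]
    - [0, 0, 0.0845, 0.44, -0.678, 0, 1]

```text
t: 13.3
tool_pos: [0.5263, 0.4216, 0.211]
tool_rot: [3.112, 0.424, -0.004]
contact_force: [0.2, -0.5, -1.3]
opening: 0.0167
grip_force: 79.5
```

carry_out:
  rows:
    - [0, 0, 0, 0, 0, 0, 1]
    - [0, 0, 0, 0, 0, 0, 1]
    - [0, 0, 0, 0, 0, 0, 1]

```text
t: 13.6
tool_pos: [0.5271, 0.4185, 0.2118]
tool_rot: [3.112, 0.424, -0.003]
contact_force: [-0.2, -0.5, -1.4]
opening: 0.0172
grip_force: 79.8
```

```bash
python3 - <<'E'
from h import *
from station import *
from scipy.spatial.transform import Rotation as Ro
d=get_image("wrist");o=get_obs()
R=Ro.from_rotvec(o["tool_rot"]).as_matrix();print(o["t"],o["tool_pos"],np.degrees(np.arctan2(R[1,0],R[0,0])),R[2].round(4),o["opening"],o["contact_force"])
print("delta tool (to z .15)",R.T@(np.array([.5275,.4198,.15])-o["tool_pos"])/.3)
u,v=proj(d,o["tool_pos"]);print("tcp px",u,v)
for s in(.04,-.04):print("pointer pred",proj(d,o["tool_pos"]+R@[s,0,.0065]).round(1))
g=d["img"];cv2.imwrite("pics/w6.png",g)
E
```

```text
13.65 [0.52733573 0.41824392 0.21222525] 15.477596681680456 [-1.3e-03  7.0e-04 -1.0e+00] 0.01671096415020862 [ 0.33871126  0.21866149 -1.73316551]
delta tool (to z .15) [ 0.00218105 -0.00500564  0.20741121]
tcp px 319.1388673914376 255.85349549599502
pointer pred [319.1 181.3]
pointer pred [319.2 308.3]
```

View pics/w6.png

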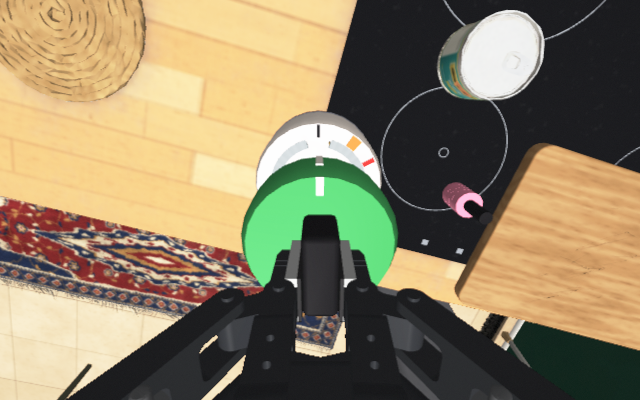

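The lid pointer is at (320,187), the black gap mark at (319,131), and the grinder disc centred on column 319, so everything is lined up within about 1 mm. Going down to just above the collar, then slowly in.

carry_out:
  rows:
    - [0, 0, 0, 0.002, -0.002, 0.06, 1]
    - [0, 0, 0, 0.002, -0.002, 0.12, 1]
    - [0, 0, 0, 0.002, -0.002, 0.18, 1]
    - [0, 0, 0, 0.002, -0.002, 0.21, 1]
    - [0, 0, 0, 0.002, -0.002, 0.21, 1]

```text
t: 14.15
tool_pos: [0.5263, 0.4191, 0.1463]
tool_rot: [3.11, 0.424, -0.008]
contact_force: [0.6, 1.3, -2.5]
opening: 0.0166
grip_force: 79.7
```

carry_out:
  rows:
    - [0, 0, 0, 0, 0, 0.008, 1]
    - [0, 0, 0, 0, 0, 0.016, 1]
    - [0, 0, 0, 0, 0, 0.024, 1]
    - [0, 0, 0, 0, 0, 0.03, 1]
    - [0, 0, 0, 0, 0, 0.03, 1]

```text
t: 14.65
tool_pos: [0.5278, 0.4203, 0.1409]
tool_rot: [3.113, 0.425, -0.0]
contact_force: [0.2, -1.1, -2.2]
opening: 0.0167
grip_force: 79.8
```

Now 3.6 mm below the collar top with no contact force. Continuing down.

carry_out:
  rows:
    - [0, 0, 0, 0, 0, 0.007, 1]
    - [0, 0, 0, 0, 0, 0.014, 1]
    - [0, 0, 0, 0, 0, 0.02, 1]
    - [0, 0, 0, 0, 0, 0.025, 1]
    - [0, 0, 0, 0, 0, 0.025, 1]

```text
t: 15.15
tool_pos: [0.5281, 0.4205, 0.1357]
tool_rot: [-3.112, -0.425, -0.001]
contact_force: [-3.0, -2.7, 5.9]
opening: 0.0163
grip_force: 81.1
```

carry_out:
  rows:
    - [0, 0, 0, 0, 0, 0.004, 1]
    - [0, 0, 0, 0, 0, 0.008, 1]
    - [0, 0, 0, 0, 0, 0.012, 1]
    - [0, 0, 0, 0, 0, 0.015, 1]
    - [0, 0, 0, 0, 0, 0.015, 1]

```text
t: 15.65
tool_pos: [0.5281, 0.4202, 0.1326]
tool_rot: [3.112, 0.425, 0.001]
contact_force: [-2.4, -3.6, 0.1]
opening: 0.0164
grip_force: 80.3
```

carry_out:
  rows:
    - [0, 0, 0, -0.002, 0.002, 0.004, 1]
    - [0, 0, 0, -0.002, 0.002, 0.008, 1]
    - [0, 0, 0, -0.002, 0.002, 0.011, 1]
    - [0, 0, 0, -0.002, 0.002, 0.013, 1]
    - [0, 0, 0, -0.002, 0.002, 0.013, 1]

```text
t: 16.15
tool_pos: [0.5278, 0.4202, 0.1294]
tool_rot: [-3.112, -0.425, -0.002]
contact_force: [-7.3, -3.6, 15.3]
opening: 0.0167
grip_force: 82.3
```

```bash
python3 - <<'E'
from station import *
o=get_obs();print({k:o[k].round(4) for k in("tool_pos","tool_rot","contact_force","wrist_torque","q")})
E
```

```text
{'tool_pos': array([0.5278, 0.4202, 0.1294]), 'tool_rot': array([-3.1122e+00, -4.2530e-01, -1.9000e-03]), 'contact_force': array([-7.2893, -3.6314, 15.2739]), 'wrist_torque': array([-1.0249,  1.273 , -0.089 ]), 'q': array([ 5.6210e-01,  2.4310e-01,  1.5766e+00, -1.0000e-04,  1.3205e+00,
        1.8613e+00])}
```

The lid is seated (z 0.1294 with 15 N upward force). I'll ease off sideways a little and start twisting slowly, clockwise being +z of the tool.

carry_out:
  rows:
    - [0, 0, 0, -0.002, 0, 0, 1]
    - [0, 0, 0, -0.003, 0, 0, 1]
    - [0, 0, 0.015, -0.003, 0, 0, 1]
    - [0, 0, 0.03, -0.003, 0, 0, 1]
    - [0, 0, 0.045, -0.003, 0, 0, 1]

```text
t: 16.65
tool_pos: [0.5276, 0.4204, 0.1294]
tool_rot: [-3.133, -0.204, -0.005]
contact_force: [-5.1, -1.2, 12.7]
opening: 0.0166
grip_force: 81.8
```

carry_out:
  rows:
    - [0, 0, 0.015, 0, 0, 0, 1]
    - [0, 0, 0.03, 0, 0, 0, 1]
    - [0, 0, 0.045, 0, 0, 0, 1]
    - [0, 0, 0.06, 0, 0, 0, 1]
    - [0, 0, 0.075, 0, 0, 0, 1]

```text
t: 17.15
tool_pos: [0.5276, 0.4202, 0.1293]
tool_rot: [-3.136, 0.166, -0.005]
contact_force: [-4.6, -1.6, 12.2]
opening: 0.016
grip_force: 81.9
```

```bash
python3 - <<'E'
from station import *
import numpy as np
from scipy.spatial.transform import Rotation as Ro
o=get_obs();R=Ro.from_rotvec(o["tool_rot"]).as_matrix();y=np.degrees(np.arctan2(R[1,0],R[0,0]))
print({k:o[k].round(4) for k in("tool_pos","contact_force","wrist_torque","q")},y,"left to go (pi)",(y-15.6+37.8)/180)
E
```

```text
{'tool_pos': array([0.5276, 0.4202, 0.1293]), 'contact_force': array([-4.5688, -1.6262, 12.2327]), 'wrist_torque': array([-0.8324,  0.9348,  0.4929]), 'q': array([ 5.6260e-01,  2.4160e-01,  1.5784e+00, -7.0000e-04,  1.3183e+00,
        2.2390e+00])} -6.045057899436905 left to go (pi) 0.08974967833646161
```

carry_out:
  rows:
    - [0, 0, 0.02, 0, 0, 0, 1]
    - [0, 0, 0.04, 0, 0, 0, 1]
    - [0, 0, 0.06, 0, 0, 0, 1]
    - [0, 0, 0.075, 0, 0, 0, 1]
    - [0, 0, 0.088, 0, 0, 0, 1]

```text
t: 17.65
tool_pos: [0.5275, 0.4203, 0.1293]
tool_rot: [-3.083, 0.595, -0.004]
contact_force: [-5.2, -0.9, 13.4]
opening: 0.0163
grip_force: 82.0
```

carry_out:
  rows:
    - [0, 0, 0, 0, 0, 0, 1]
    - [0, 0, 0, 0, 0, 0, 1]
    - [0, 0, 0, 0, 0, 0, 1]

```text
t: 17.95
tool_pos: [0.5275, 0.4203, 0.1294]
tool_rot: [-3.083, 0.595, -0.004]
contact_force: [-4.8, -2.0, 13.9]
opening: 0.0165
grip_force: 81.8
```

```bash
python3 - <<'E'
from h import *
from station import *
from scipy.spatial.transform import Rotation as Ro
d=get_image("wrist");o=get_obs();R=Ro.from_rotvec(o["tool_rot"]).as_matrix();y=np.degrees(np.arctan2(R[1,0],R[0,0]))
print({k:o[k].round(4) for k in("tool_pos","contact_force","wrist_torque")},o["grip_force"],y,"ring est",np.radians(15.6-y)-.14)
cv2.imwrite("pics/w7.png",cv2.resize(d["img"][120:320,220:420],(600,600),interpolation=cv2.INTER_CUBIC))
E
```

```text
{'tool_pos': array([0.5275, 0.4203, 0.1293]), 'contact_force': array([-3.5602, -1.6995, 13.4007]), 'wrist_torque': array([-0.7875,  1.11  ,  0.2488])} 81.82469487190247 -21.832972604120652 ring est 0.5133286207507413
```

View pics/w7.png

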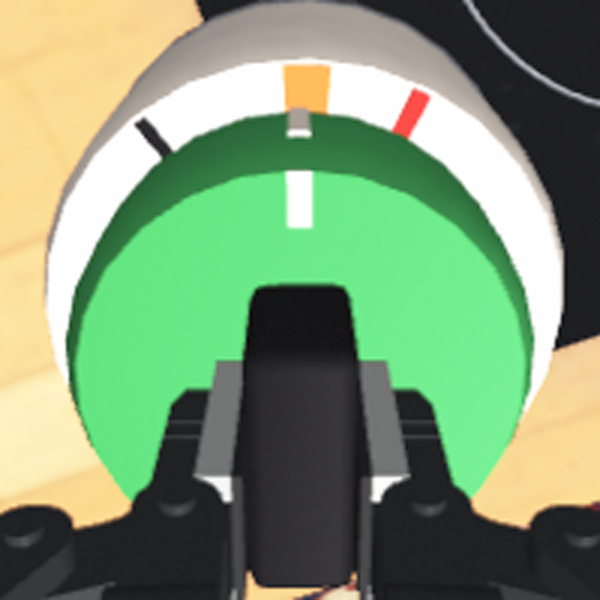

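The lid's pointer (crop x 299) stands at the orange mark (x 307), within about 2°. The lid is fully seated and held at 82 N, so I'm handing in.

```bash
python3 -c "from station import *;print(finish_job())"
```

```text
the job is handed in; nothing more can be done
None
```

The job is handed in, with no verdict shown: the cartridge is down in the well, and the lid is fully seated, twisted to the orange mark (ring about 0.5 rad by the arm's angle) and still gripped at about 82 N.

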